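Load dessert jars, close the fence, send the carrier to pick-up

TASK

Get the dessert order ready: with the carrier at its loading station, squeeze the two grips of its sliding fence together, slide the fence out to its widest notch and let go so that it locks, then take the dark used jar out and stand it in the blue return tray. Stand every fresh pink jar upright in the carrier between the fence and the end wall, then squeeze the grips again and slide the fence in to the tightest notch that the jars allow, and let it lock. Last, slide the loaded carrier along its rail until it clicks home at the green pick-up mark; leave the napkin dispenser, the straw cup and the bell alone.

Things in the scene. Friction and masses are not known exactly. Their poses are not given: they have to be found in the camera images.
- jar1_c (a point): Fresh dessert jar, pink with a white lid: upright cylinder 58 mm in diameter, 80 mm tall, 0.15 kg; this point is its centre, 40 mm above its underside. Stands on the counter at first. Two to four of the four fresh jars are there; a jar that is not there has no reading.
- jar2_c (a point): Fresh dessert jar, pink with a white lid: upright cylinder 58 mm in diameter, 80 mm tall, 0.15 kg; this point is its centre, 40 mm above its underside. Stands on the counter at first. Two to four of the four fresh jars are there; a jar that is not there has no reading.
- jar3_c (a point): Fresh dessert jar, pink with a white lid: upright cylinder 58 mm in diameter, 80 mm tall, 0.15 kg; this point is its centre, 40 mm above its underside. Stands on the counter at first. Two to four of the four fresh jars are there; a jar that is not there has no reading.
- jar4_c (a point): Fresh dessert jar, pink with a white lid: upright cylinder 58 mm in diameter, 80 mm tall, 0.15 kg; this point is its centre, 40 mm above its underside. Stands on the counter at first. Two to four of the four fresh jars are there; a jar that is not there has no reading.
- used_c (a point): Used jar, dark brown with a black lid, same size as the fresh ones (58 mm diameter, 80 mm tall, 0.15 kg); this point is its centre, 40 mm above its underside. Stands in the carrier between fence and end wall at first.
- tray_in (a point): Blue return tray, an open box 130 x 130 x 35 mm outside, walls 4 mm thick, fixed to the counter; this point is the centre of its inner floor, about 4 mm above the counter; z up. It may stand on the left or the right.
- bay_end (a point): Centre of the bottom edge of the inner face of the carrier's end wall (8 mm thick, 40 high), on its floor, 30 mm above the counter. x across the carrier, away from the robot; y along the rail to pick-up; z up. The jar bay runs from here to -y up to the fence: a channel 72 mm wide (+-36) between walls 25 mm high (robot's side) and 30 mm high, 14 thick, slotted (far side).
- knob (a point): Axis of the carrier's black upright flat-sided post, by which to move it: 28 mm (x) by 32 mm (y), from the carrier's floor to 75 mm above it; this point is 50 mm above the floor and 29 mm to +y of bay_end. Axes as bay_end.
- grip (a point): Middle of the fence's two upright grip plates, 87 mm above the carrier's floor, axes as bay_end. Outer faces: black fixed plate 28 mm to -x, orange squeeze plate 28 mm to +x (14 when squeezed). Plates: 22 mm along y, 8 thick, +-22 mm in z. Fence slab below: 66 (x) x 16 (y, centred here) mm, top 60 mm above the floor.
- latch (a joint): How far the orange plate is squeezed towards the black one, m: 0 let go (pawl out, locked if it is in a slot of the far wall), 0.014 fully squeezed. It springs back with 6 N at 0 and 9.5 N at full squeeze; the pawl is clear of the slots from about 0.011.
- fence (a joint): Fence position along the carrier, m, growing to -y of bay_end. Notches at 0 (start), 0.06, 0.12, 0.18, 0.24 (widest), +-2.5 mm of play; the bay is then 64, 124, 184, 244, 304 mm long, just right for 1, 2, 3, 4, 5 jars. Moves (1.5 N) only with the latch squeezed, pushing jars before it; let go between notches, the pawl drops into the next slot it meets.
- carrier (a joint): Carrier position along the rail (+y of bay_end), m: 0 in the loading detent, where it starts (orange pointer at the grey mark), 0.110 in the pick-up detent (pointer at the green mark); it can go on to 0.14. About 16 N moves it into or out of a detent; within about 6 mm it is drawn in; else it slides with 2 N.
- napkins: Steel napkin dispenser, 90 x 110 x 95 mm, loose on the counter, on the side where the return tray is not; origin at the centre of its underside. Leave it alone.
- straws: Grey cup of black straws, 70 mm across and 190 mm tall with the straws, loose, past one end of the rail; origin at the centre of its underside. Leave it alone.
- bell: Brass counter bell, 84 mm across, 60 mm tall, loose, past one end of the rail; origin at the centre of its underside. Leave it alone.
Mind the look-alikes: they are no part of the job. What is shaped like the part that bears jar4_c but orange or purple is not meant. Of the things shaped like the part that bears tray_in, the blue one is meant.

How it is judged (in metres and radians):
On the way, in this order (a step that is already met when the one before it is completed fails the run):
1. the fence is in its widest notch, let go and locked, the carrier at its loading station (value of joint fence between 0.235 and 0.245 m and value of joint latch below 0.003 m and value of joint carrier between -0.006 and 0.006 m), for 0.2 s.
2. the used jar stands upright in the return tray, let go (x of used_c in the frame of tray_in between -0.05 and 0.05 m and y of used_c in the frame of tray_in between -0.05 and 0.05 m and z of used_c in the frame of tray_in between 0.03 and 0.05 m and angle between used_c's own z axis and vertical below 0.15 rad and contact force between used and the fingers below 0.1 N), for 0.2 s.
3. every fresh jar stands upright in the carrier between the fence and the end wall, the carrier at its loading station (x of jar1_c in the frame of bay_end between -0.02 and 0.02 m and y of jar1_c in the frame of bay_end between -0.29 and -0.02 m and z of jar1_c in the frame of bay_end between 0.03 and 0.05 m and angle between each of jar1_c, jar2_c, jar3_c, jar4_c's own z axis and vertical below 0.15 rad and y of each of jar1_c, jar2_c, jar3_c, jar4_c in the frame of grip above 0.025 m and x of jar2_c in the frame of bay_end between -0.02 and 0.02 m and y of jar2_c in the frame of bay_end between -0.29 and -0.02 m and z of jar2_c in the frame of bay_end between 0.03 and 0.05 m and x of jar3_c in the frame of bay_end between -0.02 and 0.02 m and y of jar3_c in the frame of bay_end between -0.29 and -0.02 m and z of jar3_c in the frame of bay_end between 0.03 and 0.05 m and x of jar4_c in the frame of bay_end between -0.02 and 0.02 m and y of jar4_c in the frame of bay_end between -0.29 and -0.02 m and z of jar4_c in the frame of bay_end between 0.03 and 0.05 m and value of joint carrier between -0.006 and 0.006 m), for 0.2 s.
4. the fence is locked in the tightest notch for the jars, the carrier still at its loading station (all of step 3 and value of joint fence below 0.185 m and (value of joint fence below 0.125 m or height (world z) of jar1_c above -0.5 m) and (value of joint fence below 0.125 m or height (world z) of jar2_c above -0.5 m) and (value of joint fence below 0.125 m or height (world z) of jar3_c above -0.5 m) and (value of joint fence below 0.125 m or height (world z) of jar4_c above -0.5 m) and (value of joint fence below 0.065 m or height (world z) of any of jar1_c, jar2_c above -0.5 m) and (value of joint fence below 0.065 m or height (world z) of any of jar1_c, jar3_c above -0.5 m) and (value of joint fence below 0.065 m or height (world z) of any of jar1_c, jar4_c above -0.5 m) and (value of joint fence below 0.065 m or height (world z) of any of jar2_c, jar3_c above -0.5 m) and (value of joint fence below 0.065 m or height (world z) of any of jar2_c, jar4_c above -0.5 m) and (value of joint fence below 0.065 m or height (world z) of any of jar3_c, jar4_c above -0.5 m) and value of joint latch below 0.003 m), for 0.2 s.
5. the carrier is in the pick-up detent with the fence still locked (value of joint carrier between 0.105 and 0.115 m and value of joint latch below 0.003 m and x of jar1_c in the frame of bay_end between -0.02 and 0.02 m and y of jar1_c in the frame of bay_end between -0.29 and -0.02 m and z of jar1_c in the frame of bay_end between 0.03 and 0.05 m and angle between each of jar1_c, jar2_c, jar3_c, jar4_c's own z axis and vertical below 0.15 rad and y of each of jar1_c, jar2_c, jar3_c, jar4_c in the frame of grip above 0.025 m and x of jar2_c in the frame of bay_end between -0.02 and 0.02 m and y of jar2_c in the frame of bay_end between -0.29 and -0.02 m and z of jar2_c in the frame of bay_end between 0.03 and 0.05 m and x of jar3_c in the frame of bay_end between -0.02 and 0.02 m and y of jar3_c in the frame of bay_end between -0.29 and -0.02 m and z of jar3_c in the frame of bay_end between 0.03 and 0.05 m and x of jar4_c in the frame of bay_end between -0.02 and 0.02 m and y of jar4_c in the frame of bay_end between -0.29 and -0.02 m and z of jar4_c in the frame of bay_end between 0.03 and 0.05 m and value of joint fence below 0.185 m and (value of joint fence below 0.125 m or height (world z) of jar1_c above -0.5 m) and (value of joint fence below 0.125 m or height (world z) of jar2_c above -0.5 m) and (value of joint fence below 0.125 m or height (world z) of jar3_c above -0.5 m) and (value of joint fence below 0.125 m or height (world z) of jar4_c above -0.5 m) and (value of joint fence below 0.065 m or height (world z) of any of jar1_c, jar2_c above -0.5 m) and (value of joint fence below 0.065 m or height (world z) of any of jar1_c, jar3_c above -0.5 m) and (value of joint fence below 0.065 m or height (world z) of any of jar1_c, jar4_c above -0.5 m) and (value of joint fence below 0.065 m or height (world z) of any of jar2_c, jar3_c above -0.5 m) and (value of joint fence below 0.065 m or height (world z) of any of jar2_c, jar4_c above -0.5 m) and (value of joint fence below 0.065 m or height (world z) of any of jar3_c, jar4_c above -0.5 m)), for 0.2 s.
At the end, for the whole second after the job is handed in: Carrier in the pick-up detent (5 mm); every fresh jar upright (0.15 rad) on its floor between fence and end wall; fence locked (latch under 3 mm) in the tightest notch for that number of jars; used jar upright in the return tray; all let go and at rest (all of step 5 and x of used_c in the frame of tray_in between -0.05 and 0.05 m and y of used_c in the frame of tray_in between -0.05 and 0.05 m and z of used_c in the frame of tray_in between 0.03 and 0.05 m and angle between used_c's own z axis and vertical below 0.15 rad and linear speed of each of jar1, jar2, jar3, jar4 below 0.03 m/s); the robot touches nothing.
It fails at once if the napkin dispenser is moved more than 40 mm (distance of napkins from where it was at the start of the episode above 0.04 m).
It fails at once if the straw cup is moved more than 40 mm (distance of straws from where it was at the start of the episode above 0.04 m).
It fails at once if the bell is moved more than 40 mm (distance of bell from where it was at the start of the episode above 0.04 m).
Of jar1, jar2, jar3, jar4 only 2 to 4 are there at a start; the rules pass over those that are not, and their reading is None.
At some moment in a run one of jar1, jar2, jar3, jar4, used may be knocked a few centimetres aside while the robot is not near it.
It also fails if it takes over 210 s, if anything falls off the work surface, if the arm or the gripper's body presses on something with over 40 N, if the wrist force passes 120 N, or if a joint passes its speed limit or range.

ROBOT

A 6-joint arm with a two-finger parallel gripper is mounted at the origin on the work surface. World frame = base frame: x ahead of the robot, y to its left, z up, the work surface at z = 0. Lengths are in m, angles in degrees, forces in N, time in s.
With the tool pointing down it reaches from about 0.35 to 0.875 m from the base axis. Payload 4.2 kg.
Tool frame: the origin (TCP) lies on the front face of the gripper's body, between the roots of the fingers; the fingertips stand 70 mm ahead of it and the grasp point (between the pads) lies 51 mm ahead of it; z points along the fingers, y is the line along which they close (so a half turn about z gives the same grasp; the last joint's range is limited). The gripper opens to 87 mm and grips with 3 to 60 N. Pads are 19 mm wide; open, the fingers measure 117 mm over their backs; the gripper's body (75 mm by 190 mm) begins 51 mm behind the grasp point.
Start: joints at [-48.552, 22.042, 0.453, 0, -68.411, -14.817], TCP at [0.28, -0.559, 0.292] pointing down, gripper open.
Joint ranges: [-179.83, 179.83], [-69.29, 118.12], [-61.27, 80.66], [-181.25, 117.63], [-171.15, -9.14], [-177.46, 177.46]. Speed limits (degrees/s): [159.86, 159.86, 180, 180, 180, 180].

INTERFACE

Orientations are given as a 3x3 rotation matrix whose columns are the frame's x, y, z axes.
In Python, from station import r gives the robot as it stands.
- The arm moves only by the shell command python3 -m pendant 'ROWS' [OPENING]. ROWS is JSON, a list of rows, each a list of 2 entries, a list of its own where there are three numbers: the shift along the tool's x, y, z in mm, then the turn, a rotation vector about the tool's x, y, z in rad. A call has 1 to 10 rows; each row is the pose to reach, as a shift and turn from the pose commanded when the call began, along the tool's axes at that moment; what a row does not reach only later rows make up. A row lasts 1/10 s, in which the tool goes at most 50 mm and 8.59 degrees, less where a joint would pass 70% of its speed; a pose out of reach is approached as far as the arm can. A call with a gripper value outside its range is refused whole. OPENING is the opening, from 0 (shut) to 1 (fully open), set as the call begins (- or left out, the last holds). The fingers move at their own pace and stop on an object; the grip force is fixed at half the most. Time passes only in rows, so rows that repeat a pose let the fingers close. It gives the time, the measured TCP pose, the force, the opening and the grip force at its end, in the units of the state.
- r.sense(): the state, without advancing time (a new reading comes with each control period).
- r.capture(name): name is "side" or "top"; returns a dict with "frame" (480x640x3 uint8, red, green, blue), "vertical_fov" (degrees; the focal length in pixels is half the picture's height over the tangent of half this angle, whatever the lens; pixels are square), "cx", "cy" (the principal point, pixels), "rvec" (rotation vector, rad) and "tvec" (3), from world to camera coordinates, as OpenCV has them. Camera axes: x right, y down, z forward; pixel columns grow to the right and rows downward; lengths in m; the calibration is good to about 2 mm. A picture is of the moment at which its call begins. There is no depth.
- r.finish_job(): hands the job in; it is judged then, once.
The state is a dict: "time_s": time; "joints": joint angles; "joint_velocities": joint speeds; "effort": joint torques, N m; "tcp_pos": TCP position; "ee_rot": TCP orientation; "wrist_force": force on the tool from outside, world axes, zero at the start; "moment": the same for the moment, N m; "gripper_width": opening from 0.0 (shut) to 1.0 (fully open); "gripper_force": force on a finger pad.
Only numpy, scipy, OpenCV 4.12 (cv2) and the standard library are available. Lean on these libraries where they do the work, as an engineer would, in place of code of your own. Each camera call takes 0.05 s, during which the arm holds its last target. There are 200 camera calls.

## Working session

There is one attempt and no reset: what is moved stays moved. The work goes in short steps, Python scripts to look and compute and a shell command to move; the robot and the scene stay as the last step left them, time stands still between calls to the robot, and variables do not carry over. Pictures are saved under pics/ and viewed, at most 14 in all, crops included, and the job is handed in when it is done.

```bash
ls; mkdir -p pics; python3 - <<'E'
from station import r
import cv2
for n in("side","top"):
    c=r.capture(n); cv2.imwrite(f"pics/{n}0.png",c["frame"][:,:,::-1]); print(n,c["vertical_fov"],c["cx"],c["cy"],c["rvec"],c["tvec"])
s=r.sense(); print(s)
E
```

```text
pics
side 43.653255663393 323.8502352629918 229.0637193242679 [ 0.8179419  -2.34471319  1.35062237] [0.41457296 0.25410985 1.45046965]
top 52.579287041663754 311.3197677514839 242.68944973281563 [ 2.15360565 -2.17855495  0.15617997] [-0.00560997  0.5346655   1.36082118]
{'time_s': 0.1, 'joints': array([-4.85538433e+01,  2.20886648e+01,  3.86758505e-01, -2.35455045e-02,
       -6.84127880e+01, -1.48161570e+01]), 'joint_velocities': array([-0.03196728, -0.03590347,  0.14934614,  0.08912941,  0.01335161,
       -0.05624785]), 'effort': array([-1.55070632e-05, -3.91690564e+01,  1.87935770e+01,  4.23187450e+00,
        1.34638659e-02, -6.75383581e-05]), 'tcp_pos': array([ 0.2799701 , -0.55833219,  0.29124332]), 'ee_rot': array([[-8.93987526e-01, -4.48090643e-01, -1.03856799e-03],
       [-4.48091824e-01,  8.93985818e-01,  1.75341000e-03],
       [ 1.42778441e-04,  2.03290050e-03, -9.99997923e-01]]), 'wrist_force': array([ 0.01797786, -0.4948722 ,  0.63436322]), 'moment': array([0.00445472, 0.01627154, 0.02197038]), 'gripper_force': 0.0, 'gripper_width': 0.9975014450451279}
```

View pics/top0.png

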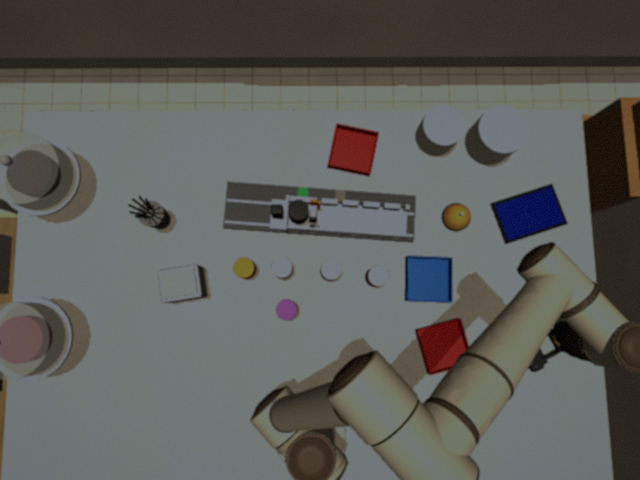

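View pics/side0.png

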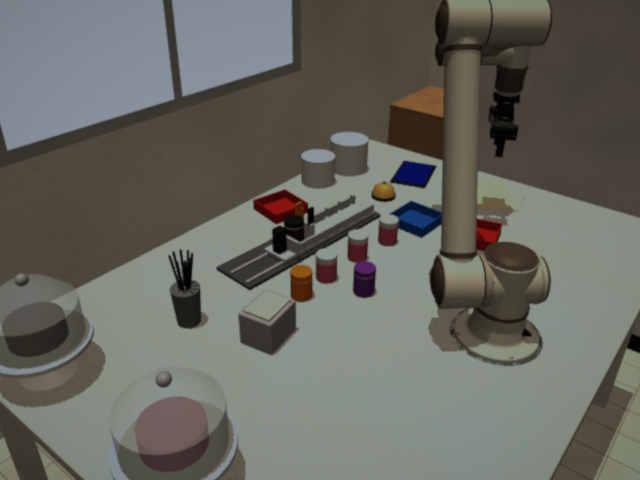

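Top view candidates:
- Pink jars with white lids: (283,268), (331,270) and (377,277).
- Look-alike jars: orange (244,268) and purple (287,310).
- Trays: the blue box at (428,279) is the one meant. Not meant are the dark-blue one (529,213) and the red ones (353,150) and (443,346).
- The used jar is at (298,211) and the carrier's black post at (277,211).

I'll check these in enlarged crops.

```bash
cat > h.py <<'E'
import numpy as np, cv2
from station import r
def cam(n):
    c=r.capture(n); f=240/np.tan(np.radians(c["vertical_fov"]/2))
    K=np.array([[f,0,c["cx"]],[0,f,c["cy"]],[0,0,1]]); R=cv2.Rodrigues(np.array(c["rvec"]))[0]
    return c["frame"][:,:,::-1].copy(),K,R,np.array(c["tvec"]).ravel()
def w(C,u,v,z):
    _,K,R,t=C; d=R.T@np.linalg.inv(K)@[u,v,1]; o=-R.T@t; return o+d*(z-o[2])/d[2]
def px(C,p):
    _,K,R,t=C; q=K@(R@np.array(p)+t); return q[:2]/q[2]
def crop(C,name,u0,v0,u1,v1,k):
    im=cv2.convertScaleAbs(C[0],alpha=1.6,beta=10)
    cv2.imwrite(f"pics/{name}.png",cv2.resize(im[v0:v1,u0:u1],None,fx=k,fy=k,interpolation=cv2.INTER_CUBIC))
def tool(dx,dy,dz,s=None):  # world mm shift -> tool mm
    return (r.sense()["ee_rot"].T@np.array([dx,dy,dz])).round(1)
E
python3 - <<'E'
from h import *
T=cam("top");S=cam("side")
crop(T,"t1",215,170,475,340,3); crop(S,"s1",210,150,450,310,3.3)
print(w(T,0,0,0),w(T,639,479,0),w(T,377,277,.08),w(T,428,279,.004))
E
```

```text
[1.30579138 0.94178182 0.        ] [-0.1384847  -0.92288219  0.        ] [ 0.43158042 -0.19064008  0.08      ] [ 0.42799586 -0.35138343  0.004     ]
```

View pics/t1.png

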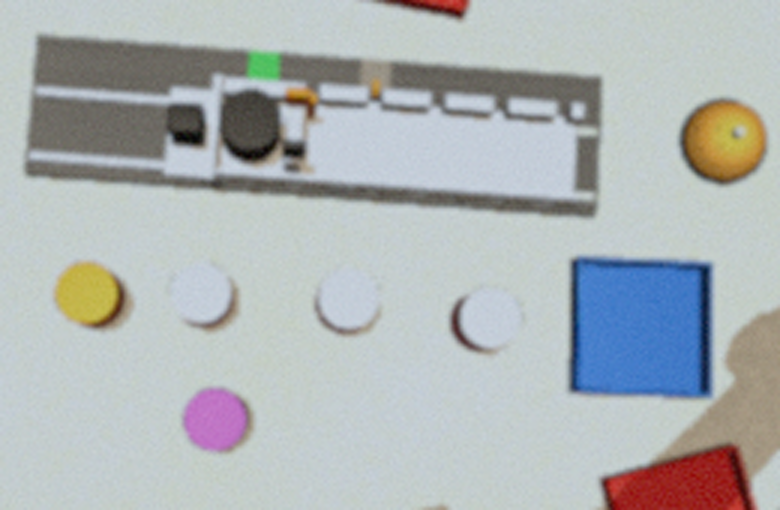

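View pics/s1.png

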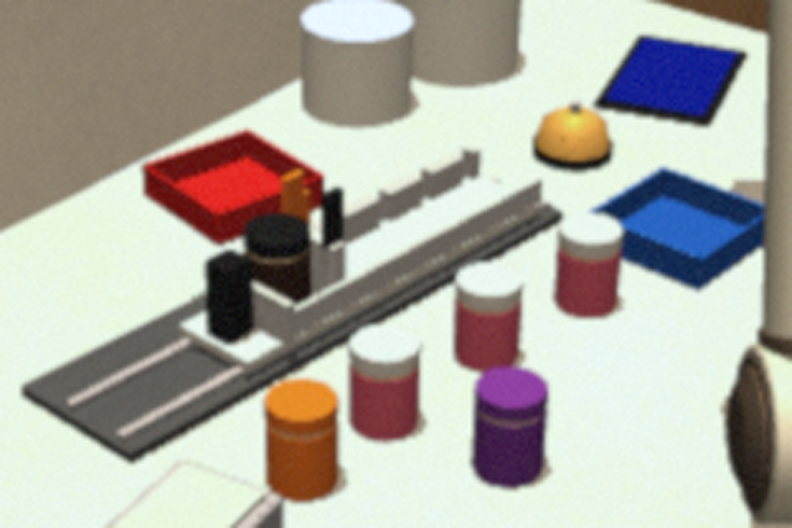

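The crops confirm the choices:
- The three pink jars have lids at crop pixels (202,294), (348,299) and (488,318).
- The blue open tray is at about (642,327).
- The used jar is at (250,124), the post at (187,124), and the grips are orange (302,97) and black (294,149).

```bash
python3 - <<'E'
from h import *
np.set_printoptions(precision=4,suppress=True)
T=cam("top");S=cam("side")
t=lambda u,v,z:w(T,215+u/3-1/3,170+v/3-1/3,z)
s=lambda u,v,z:w(S,210+u/3.3,150+v/3.3,z)
for n,u,v,z in[("railA",38,36,.02),("railB",600,77,.02),("railC",27,175,.02),("railD",597,215,.02),("knob",187,124,.105),("used",250,124,.11),("orange",302,96,.139),("black",294,147,.139),("slabtopR",304,125,.09),("j1",202,293,.08),("j2",348,299,.08),("j3",488,318,.08),("orangejar",89,293,.08),("purple",216,419,.08),("tray TL",574,259,.035),("TR",711,264,.035),("BL",571,391,.035),("BR",710,396,.035),("bell",725,140,.03)]:
    print(n,t(u,v,z))
for n,u,v,z in[("knob",228,260,.105),("used",277,231,.11),("j1",383,343,.08),("j2",489,278,.08),("j3",590,230,.08)]: print("S",n,s(u,v,z))
E
```

```text
railA [0.7192 0.2321 0.02  ]
railB [ 0.6737 -0.3183  0.02  ]
railC [0.5818 0.2415 0.02  ]
railD [ 0.5371 -0.31    0.02  ]
knob [0.6141 0.0826 0.105 ]
used [0.6126 0.0251 0.11  ]
orange [ 0.632  -0.0218  0.139 ]
black [ 0.5859 -0.014   0.139 ]
slabtopR [ 0.6151 -0.0247  0.09  ]
j1 [0.4612 0.0708 0.08  ]
j2 [ 0.4542 -0.0632  0.08  ]
j3 [ 0.4352 -0.1917  0.08  ]
orangejar [0.4624 0.1742 0.08  ]
purple [0.3465 0.0587 0.08  ]
tray TL [ 0.4931 -0.2828  0.035 ]
TR [ 0.4869 -0.4142  0.035 ]
BL [ 0.3679 -0.2753  0.035 ]
BR [ 0.3615 -0.4071  0.035 ]
bell [ 0.608  -0.4353  0.03  ]
S knob [0.6184 0.0863 0.105 ]
S used [0.613  0.0292 0.11  ]
S j1 [0.4617 0.0748 0.08  ]
S j2 [ 0.4544 -0.0637  0.08  ]
S j3 [ 0.4327 -0.1894  0.08  ]
```

```bash
cat >> h.py <<'E'
np.set_printoptions(precision=4,suppress=True)
from scipy.spatial.transform import Rotation as Ro
XP=np.array([.9967,-.0816,0]);YP=np.array([.0816,.9967,0])
RG=np.c_[-YP,-XP,[0,0,-1]]
KN=np.array([.616,.0845,.08]); BAY=KN-.029*YP; BAY[2]=.03
def bay(x,y,z): return BAY+x*XP+y*YP+[0,0,z]   # carrier frame -> world
def go(p):   # p: TCP target world m
    s=r.sense(); R=s["ee_rot"]; print("t",s["time_s"].__round__(2),"tcp",s["tcp_pos"],"F",s["wrist_force"].round(1),"w",round(s["gripper_width"],3),"->",np.array(p))
    print(" shift mm",(R.T@(np.array(p)-s["tcp_pos"])*1e3).round(1)," rot",Ro.from_matrix(R.T@RG).as_rotvec().round(3))
E
python3 -c "
from h import *
go(bay(-.008,-.072,.22))"
```

```text
t 0.3 tcp [ 0.2801 -0.5586  0.2919] F [ 0.8 -0.1  0.8] w 1.0 -> [ 0.5998 -0.0155  0.25  ]
 shift mm [-529.2  342.1   42.1]  rot [ 0.001  0.    -1.024]
```

```bash
python3 -m pendant '[[[-30,20,0],[0,0,-0.07]],[[-70,45,0],[0,0,-0.18]],[[-110,72,0],[0,0,-0.3]],[[-150,98,0],[0,0,-0.42]],[[-190,124,0],[0,0,-0.54]],[[-230,150,0],[0,0,-0.66]],[[-270,176,0],[0,0,-0.78]],[[-310,202,0],[0,0,-0.9]],[[-350,228,0],[0,0,-0.98]],[[-390,254,0],[0,0,-1.024]]]' 1; python3 -c "
from h import *
go(bay(-.008,-.072,.22))"
```

```text
time_s: 1.3
tcp_pos: [0.5156, -0.1549, 0.2925]
ee_rot: [[-0.079, -0.997, 0.001], [-0.997, 0.079, -0.0], [0.0, -0.001, -1.0]]
wrist_force: [0.6, -1.2, -0.4]
gripper_width: 1.0
gripper_force: 0.0
t 1.3 tcp [ 0.5156 -0.1549  0.2925] F [ 0.6 -1.2 -0.4] w 1.0 -> [ 0.5998 -0.0155  0.25  ]
 shift mm [-145.6  -72.9   42.6]  rot [-0.001 -0.     0.002]
```

```bash
python3 -m pendant '[[[-40,-20,10],[0,0,0]],[[-80,-40,20],[0,0,0]],[[-120,-60,30],[0,0,0]],[[-145,-73,42],[0,0,0]],[[-145,-73,42],[0,0,0]],[[-145,-73,42],[0,0,0]]]'; python3 -c "
from h import *
go(bay(-.008,-.072,.22)); T=cam('top');S=cam('side'); a=T;crop(T,'t2',200,160,480,340,2.8)
crop(S,'s2',210,80,450,260,3.3)"
```

```text
time_s: 1.9
tcp_pos: [0.5994, -0.0179, 0.2497]
ee_rot: [[-0.081, -0.997, -0.002], [-0.997, 0.081, -0.0], [0.001, 0.001, -1.0]]
wrist_force: [0.3, -0.3, 0.1]
gripper_width: 0.998
gripper_force: 0.0
t 1.9 tcp [ 0.5994 -0.0179  0.2497] F [ 0.3 -0.3  0.1] w 0.998 -> [ 0.5998 -0.0155  0.25  ]
 shift mm [-2.4 -0.1 -0.3]  rot [ 0.001 -0.001  0.001]
```

View pics/s2.png

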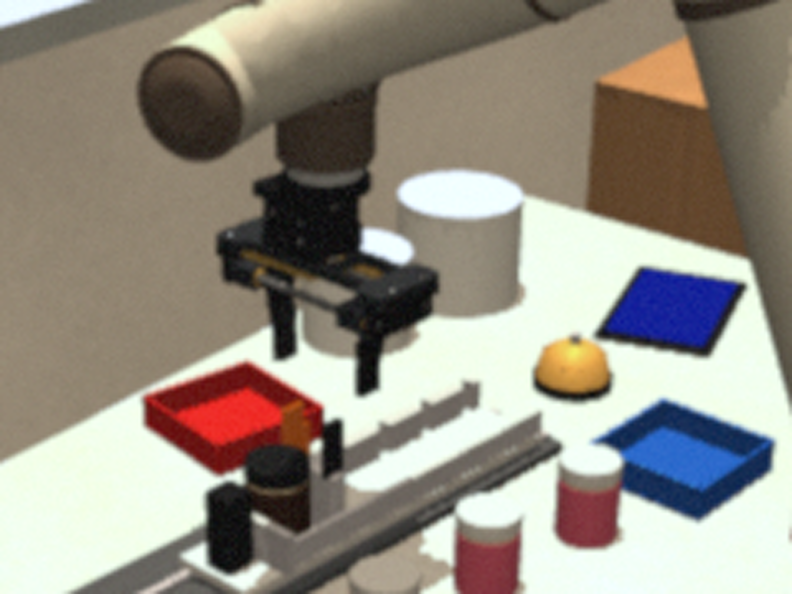

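```bash
python3 -c "
from h import *
S=cam('side')
for u,v in((333,423),(293,404)): 
    p=w(S,210+u/3.3,80+v/3.3,.139); q=p-BAY; print(p,q@XP,q@YP)"
```

```text
[ 0.5864 -0.0142  0.139 ] -0.02143734853539676 -0.071811476387908
[ 0.6354 -0.0191  0.139 ] 0.0278158761775823 -0.07269848128455347
```

```bash
python3 -m pendant '[[[-2,0,20],[0,0,0]],[[-2,0,45],[0,0,0]],[[-2,0,70],[0,0,0]],[[-2,0,82],[0,0,0]],[[-2,0,82],[0,0,0]]]'; python3 -c "
from h import *
go(bay(-.008,-.072,.138)); T=cam('top');S=cam('side')
crop(S,'s3',250,150,370,240,6.5)"
```

```text
time_s: 2.55
tcp_pos: [0.5988, -0.0172, 0.1671]
ee_rot: [[-0.083, -0.997, -0.003], [-0.997, 0.083, -0.001], [0.001, 0.003, -1.0]]
wrist_force: [0.4, 0.2, -0.2]
gripper_width: 0.997
gripper_force: 0.0
t 2.55 tcp [ 0.5988 -0.0172  0.1671] F [ 0.4  0.2 -0.2] w 0.997 -> [ 0.5998 -0.0155  0.168 ]
 shift mm [-1.8 -0.9 -0.9]  rot [ 0.003 -0.001 -0.002]
```

View pics/s3.png

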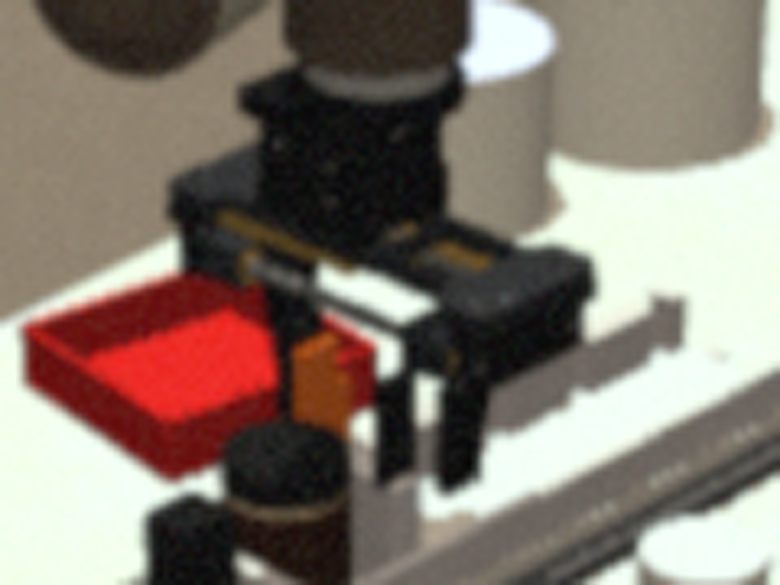

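The picture shows the fingers straddling both plates, with the orange plate close to the far finger. The grip centre looks about 2 mm further out, so I'll shift 3 mm and close.

```bash
python3 -m pendant '[[[-1,-3,0],[0,0,0]],[[-1,-3,0],[0,0,0]],[[-1,-3,0],[0,0,0]],[[-1,-3,0],[0,0,0]],[[-1,-3,0],[0,0,0]],[[-1,-3,0],[0,0,0]],[[-1,-3,0],[0,0,0]],[[-1,-3,0],[0,0,0]]]' 0.3; python3 -c "
from h import *
go(bay(-.005,-.072,.138))"
```

```text
time_s: 3.45
tcp_pos: [0.6045, -0.0153, 0.1694]
ee_rot: [[-0.082, -0.997, 0.005], [-0.997, 0.082, 0.001], [-0.001, -0.005, -1.0]]
wrist_force: [3.5, -0.6, 1.2]
gripper_width: 0.472
gripper_force: 30.0
t 3.45 tcp [ 0.6045 -0.0153  0.1694] F [ 3.5 -0.6  1.2] w 0.472 -> [ 0.6028 -0.0158  0.168 ]
 shift mm [0.6 1.7 1.4]  rot [-0.005  0.001 -0.   ]
```

```bash
python3 -m pendant '[[[12,0,0],[0,0,0]],[[40,0,0],[0,0,0]],[[70,0,0],[0,0,0]],[[100,0,0],[0,0,0]],[[130,0,0],[0,0,0]],[[160,0,0],[0,0,0]],[[190,0,0],[0,0,0]],[[220,0,0],[0,0,0]],[[235,0,0],[0,0,0]],[[240,0,0],[0,0,0]]]'; python3 -m pendant '[[[0,0,0],[0,0,0]],[[0,0,0],[0,0,0]],[[0,0,0],[0,0,0]]]'; python3 -c "
from h import *
go(bay(-.002,-.312,.138))"
```

```text
time_s: 4.45
tcp_pos: [0.5842, -0.2562, 0.1693]
ee_rot: [[-0.083, -0.997, 0.004], [-0.997, 0.083, -0.001], [0.0, -0.004, -1.0]]
wrist_force: [4.3, 2.1, 3.6]
gripper_width: 0.473
gripper_force: 30.0
time_s: 4.75
tcp_pos: [0.5844, -0.2542, 0.1693]
ee_rot: [[-0.081, -0.997, 0.004], [-0.997, 0.081, -0.001], [0.001, -0.004, -1.0]]
wrist_force: [4.9, -1.1, 3.8]
gripper_width: 0.477
gripper_force: 30.0
t 4.75 tcp [ 0.5844 -0.2542  0.1693] F [ 4.9 -1.1  3.8] w 0.477 -> [ 0.5862 -0.2552  0.168 ]
 shift mm [ 0.8 -1.8  1.3]  rot [-0.004 -0.001  0.001]
```

```bash
python3 -m pendant '[[[0,0,0],[0,0,0]],[[0,0,0],[0,0,0]],[[0,0,0],[0,0,0]],[[0,0,0],[0,0,0]],[[0,0,0],[0,0,0]]]' 1; python3 -m pendant '[[[0,0,-20],[0,0,0]],[[0,0,-50],[0,0,0]],[[0,0,-85],[0,0,0]],[[0,0,-85],[0,0,0]]]'; python3 -c "
from h import *
go(bay(-.001,-.0295,.20)); S=cam('side');T=cam('top');crop(T,'t4',200,160,480,340,2.8);crop(S,'s4',210,80,450,260,3.3)"
```

```text
time_s: 5.25
tcp_pos: [0.5834, -0.2537, 0.1688]
ee_rot: [[-0.08, -0.997, -0.001], [-0.997, 0.08, -0.001], [0.001, 0.001, -1.0]]
wrist_force: [2.6, -0.0, 0.9]
gripper_width: 0.841
gripper_force: 1.0
time_s: 5.65
tcp_pos: [0.5826, -0.2539, 0.2568]
ee_rot: [[-0.08, -0.997, 0.0], [-0.997, 0.08, -0.001], [0.001, -0.0, -1.0]]
wrist_force: [0.5, 0.9, 0.9]
gripper_width: 0.993
gripper_force: 0.0
t 5.65 tcp [ 0.5826 -0.2539  0.2568] F [0.5 0.9 0.9] w 0.993 -> [0.6102 0.0263 0.23  ]
 shift mm [-281.5   -5.1   26.5]  rot [-0.    -0.001  0.002]
```

View pics/s4.png

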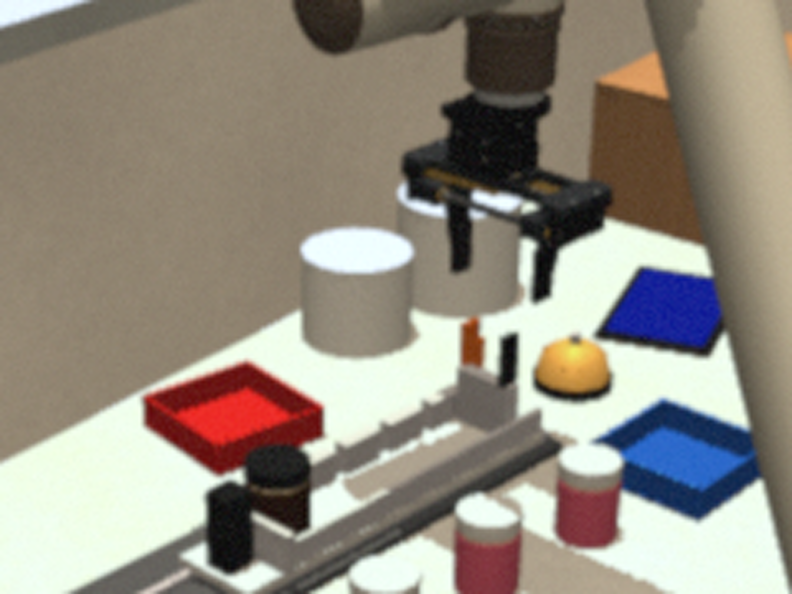

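The fence now stands at the far end, with orange at (470,322) and black at (508,338). I'll check the plate gap and position numerically and get the used jar's position.

```bash
python3 -c "
from h import *
S=cam('side')
for n,u,v,z in(('blk',508,336,.139),('or',470,321,.139),('used',278,460,.11),('j1',385,573,.08)): 
    p=w(S,210+u/3.3,80+v/3.3,z); q=p-BAY; print(n,p,q@XP,q@YP)
T=cam('top'); cv2.imwrite('pics/t5.png',cv2.convertScaleAbs(T[0],alpha=1.5,beta=10))"
```

```text
blk [ 0.5679 -0.251   0.139 ] -0.020592602783440682 -0.30934405949855376
or [ 0.6144 -0.2548  0.139 ] 0.026059096640070844 -0.3093387548034358
used [0.6146 0.026  0.11  ] 0.003337740821175267 -0.029399503446839812
j1 [0.4613 0.0726 0.08  ] -0.15317317664924418 0.004541956525699527
```

View pics/t5.png

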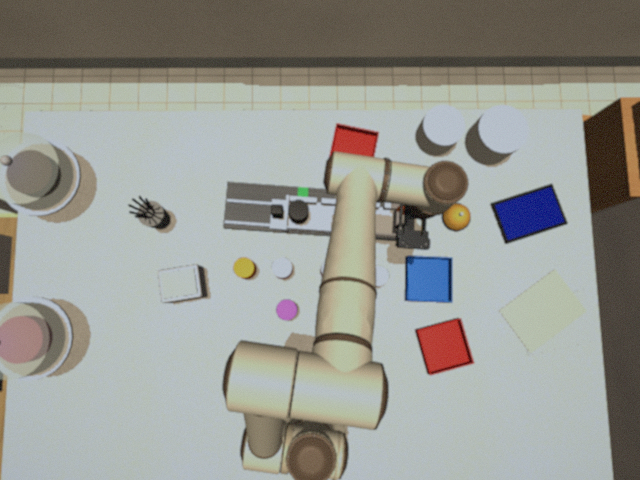

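```bash
python3 -m pendant '[[[-20,0,0],[0,0,0]],[[-60,-1,0],[0,0,0]],[[-105,-2,0],[0,0,0]],[[-150,-3,0],[0,0,0]],[[-195,-4,0],[0,0,0]],[[-235,-5,10],[0,0,0]],[[-265,-6,20],[0,0,0]],[[-281,-6,26],[0,0,0]],[[-281,-6,26],[0,0,0]],[[-281,-6,26],[0,0,0]]]'; python3 -c "
from h import *
go(bay(0,-.0295,.111))"
```

```text
time_s: 6.85
tcp_pos: [0.6115, 0.0244, 0.2263]
ee_rot: [[-0.082, -0.997, -0.003], [-0.997, 0.082, -0.001], [0.001, 0.003, -1.0]]
wrist_force: [0.1, 0.2, 0.1]
gripper_width: 1.0
gripper_force: 0.0
t 6.85 tcp [0.6115 0.0244 0.2263] F [0.1 0.2 0.1] w 1.0 -> [0.6112 0.0262 0.141 ]
 shift mm [-1.9  0.2 85.3]  rot [ 0.003 -0.001 -0.   ]
```

The top view shows exactly three fresh jars, with no fourth where the arm was hiding the table. The used jar is still in place at (298,211). The plates are 47 mm apart, so the fence is let go and locked.

```bash
python3 -m pendant '[[[-2,0,20],[0,0,0]],[[-2,0,50],[0,0,0]],[[-2,0,76],[0,0,0]],[[-2,0,85],[0,0,0]],[[-2,0,85],[0,0,0]]]'; python3 -m pendant '[[[0,0,0],[0,0,0]],[[0,0,0],[0,0,0]],[[0,0,0],[0,0,0]],[[0,0,0],[0,0,0]],[[0,0,0],[0,0,0]],[[0,0,0],[0,0,0]]]' 0.4;  python3 -m pendant '[[[0,0,-20],[0,0,0]],[[0,0,-50],[0,0,0]],[[0,0,-90],[0,0,0]],[[0,0,-90],[0,0,0]]]'; python3 -c "
from h import *
go([.4275,-.345,.235])"
```

```text
time_s: 7.35
tcp_pos: [0.6117, 0.0254, 0.1412]
ee_rot: [[-0.084, -0.996, -0.003], [-0.997, 0.084, -0.001], [0.001, 0.003, -1.0]]
wrist_force: [0.0, 0.0, -0.5]
gripper_width: 1.002
gripper_force: 0.0
time_s: 7.95
tcp_pos: [0.6134, 0.0271, 0.1434]
ee_rot: [[-0.081, -0.997, 0.003], [-0.997, 0.081, 0.0], [-0.001, -0.003, -1.0]]
wrist_force: [1.1, 0.6, 4.3]
gripper_width: 0.661
gripper_force: 30.0
time_s: 8.35
tcp_pos: [0.6144, 0.0272, 0.2378]
ee_rot: [[-0.081, -0.997, 0.01], [-0.997, 0.081, 0.001], [-0.002, -0.01, -1.0]]
wrist_force: [1.5, -1.0, -1.3]
gripper_width: 0.66
gripper_force: 30.0
t 8.35 tcp [0.6144 0.0272 0.2378] F [ 1.5 -1.  -1.3] w 0.66 -> [ 0.4275 -0.345   0.235 ]
 shift mm [386.1 156.2   0.4]  rot [-0.01   0.002  0.001]
```

```bash
python3 -m pendant '[[[20,8,0],[0,0,0]],[[60,24,0],[0,0,0]],[[102,41,0],[0,0,0]],[[145,59,0],[0,0,0]],[[188,76,0],[0,0,0]],[[231,93,0],[0,0,0]],[[274,111,0],[0,0,0]],[[317,128,0],[0,0,0]],[[357,144,0],[0,0,0]],[[386,156,0],[0,0,0]]]'; python3 -m pendant '[[[0,0,0],[0,0,0]],[[0,0,0],[0,0,0]]]';python3 -c "
from h import *
go([.4275,-.345,.119])"
```

```text
time_s: 9.35
tcp_pos: [0.4219, -0.3466, 0.2304]
ee_rot: [[-0.084, -0.996, -0.004], [-0.996, 0.084, 0.002], [-0.002, 0.004, -1.0]]
wrist_force: [0.8, 0.3, -2.3]
gripper_width: 0.662
gripper_force: 30.0
time_s: 9.55
tcp_pos: [0.4233, -0.3453, 0.2306]
ee_rot: [[-0.085, -0.996, -0.003], [-0.996, 0.085, 0.002], [-0.002, 0.003, -1.0]]
wrist_force: [0.4, 0.3, -1.8]
gripper_width: 0.661
gripper_force: 30.0
t 9.55 tcp [ 0.4233 -0.3453  0.2306] F [ 0.4  0.3 -1.8] w 0.661 -> [ 0.4275 -0.345   0.119 ]
 shift mm [ -0.4  -4.5 111.6]  rot [ 0.003  0.002 -0.003]
```

```bash
python3 -m pendant '[[[0,-4,25],[0,0,0]],[[0,-4,60],[0,0,0]],[[0,-4,90],[0,0,0]],[[0,-4,105],[0,0,0]],[[0,-4,111],[0,0,0]],[[0,-4,113],[0,0,0]],[[0,-4,113],[0,0,0]]]'; python3 -m pendant '[[[0,0,0],[0,0,0]],[[0,0,0],[0,0,0]],[[0,0,0],[0,0,0]],[[0,0,0],[0,0,0]],[[0,0,0],[0,0,0]]]' 1; python3 -m pendant '[[[0,0,-20],[0,0,0]],[[0,0,-50],[0,0,0]],[[0,0,-90],[0,0,0]],[[-30,0,-110],[0,0,0]],[[-60,0,-110],[0,0,0]],[[-60,0,-110],[0,0,0]]]'; python3 -c "
from h import *
S=cam('side');T=cam('top')
a=cv2.convertScaleAbs(S[0][180:310,270:450],alpha=1.6); b=cv2.convertScaleAbs(T[0][180:340,235:475],alpha=1.6)
im=np.vstack([cv2.resize(a,(400,289)),]); cv2.imwrite('pics/m6.png',np.hstack([cv2.resize(a,(396,286)),cv2.resize(b,(404,286))]))
go([.435,-.190,.20])"
```

```text
time_s: 10.25
tcp_pos: [0.4297, -0.3452, 0.1197]
ee_rot: [[-0.081, -0.997, 0.001], [-0.997, 0.081, -0.0], [0.0, -0.001, -1.0]]
wrist_force: [-0.3, 0.0, -0.9]
gripper_width: 0.659
gripper_force: 30.0
time_s: 10.75
tcp_pos: [0.4293, -0.3455, 0.1196]
ee_rot: [[-0.082, -0.997, 0.001], [-0.997, 0.082, -0.0], [0.0, -0.001, -1.0]]
wrist_force: [0.1, -0.5, 0.0]
gripper_width: 0.975
gripper_force: 0.0
time_s: 11.35
tcp_pos: [0.4341, -0.2836, 0.2304]
ee_rot: [[-0.079, -0.997, 0.002], [-0.997, 0.079, 0.0], [-0.0, -0.002, -1.0]]
wrist_force: [0.6, 0.1, -0.5]
gripper_width: 0.997
gripper_force: 0.0
t 11.45 tcp [ 0.4342 -0.2853  0.2296] F [ 0.4  0.1 -0.1] w 0.999 -> [ 0.435 -0.19   0.2  ]
 shift mm [-95.    6.9  29.5]  rot [-0.    -0.     0.001]
```

View pics/m6.png

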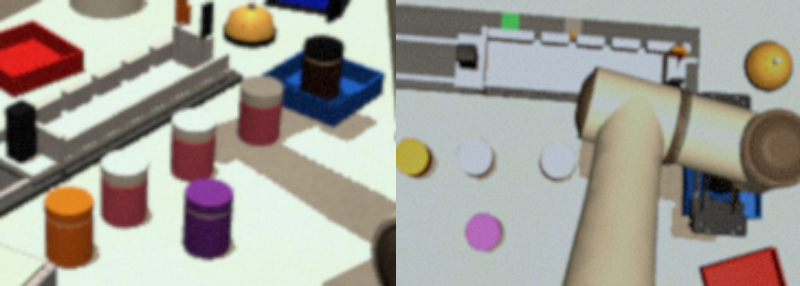

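The used jar stands upright in the blue tray (322,70 in the left panel), and the three pink jars have not moved. Next is jar 3.

```bash
python3 -m pendant '[[[-25,2,0],[0,0,0]],[[-60,4,10],[0,0,0]],[[-88,5,25],[0,0,0]],[[-95,5,50],[0,0,0]],[[-95,5,80],[0,0,0]],[[-95,5,107],[0,0,0]],[[-95,5,118],[0,0,0]],[[-95,5,118],[0,0,0]]]';python3 -m pendant '[[[0,0,0],[0,0,0]],[[0,0,0],[0,0,0]],[[0,0,0],[0,0,0]],[[0,0,0],[0,0,0]],[[0,0,0],[0,0,0]],[[0,0,0],[0,0,0]]]' 0.4;  python3 -m pendant '[[[0,0,-20],[0,0,0]],[[0,0,-60],[0,0,0]],[[0,0,-100],[0,0,0]],[[0,0,-120],[0,0,0]],[[0,0,-120],[0,0,0]]]'; python3 -c "
from h import *
go(bay(.002,-.157,.205))"
```

```text
time_s: 12.25
tcp_pos: [0.4361, -0.191, 0.1097]
ee_rot: [[-0.083, -0.997, -0.004], [-0.997, 0.083, 0.0], [0.0, 0.004, -1.0]]
wrist_force: [0.6, -0.1, 1.3]
gripper_width: 1.001
gripper_force: 0.0
time_s: 12.85
tcp_pos: [0.4371, -0.1905, 0.1119]
ee_rot: [[-0.082, -0.997, 0.001], [-0.997, 0.082, -0.0], [0.0, -0.001, -1.0]]
wrist_force: [-0.9, 0.4, 4.6]
gripper_width: 0.657
gripper_force: 30.0
time_s: 13.35
tcp_pos: [0.4384, -0.1907, 0.2343]
ee_rot: [[-0.081, -0.997, 0.008], [-0.997, 0.081, -0.001], [0.0, -0.008, -1.0]]
wrist_force: [0.2, 0.6, -1.3]
gripper_width: 0.656
gripper_force: 30.0
t 13.35 tcp [ 0.4384 -0.1907  0.2343] F [ 0.2  0.6 -1.3] w 0.656 -> [ 0.6028 -0.101   0.235 ]
 shift mm [-102.7 -156.6    0.4]  rot [-0.008 -0.     0.   ]
```

```bash
python3 -m pendant '[[[-12,-20,0],[0,0,0]],[[-36,-55,0],[0,0,0]],[[-60,-90,0],[0,0,0]],[[-82,-125,0],[0,0,0]],[[-96,-147,0],[0,0,0]],[[-100,-157,0],[0,0,0]],[[-100,-157,0],[0,0,0]],[[-100,-157,0],[0,0,0]]]'; python3 -c "
from h import *
go(bay(.002,-.160,.113))"
```

```text
time_s: 14.15
tcp_pos: [0.6003, -0.1041, 0.2299]
ee_rot: [[-0.083, -0.997, -0.003], [-0.997, 0.083, 0.0], [0.0, 0.003, -1.0]]
wrist_force: [0.4, -0.4, -1.5]
gripper_width: 0.66
gripper_force: 30.2
t 14.15 tcp [ 0.6003 -0.1041  0.2299] F [ 0.4 -0.4 -1.5] w 0.66 -> [ 0.6026 -0.104   0.143 ]
 shift mm [-0.2 -2.5 86.9]  rot [ 0.003 -0.    -0.001]
```

```bash
python3 -m pendant '[[[0,-2,20],[0,0,0]],[[0,-2,50],[0,0,0]],[[0,-2,75],[0,0,0]],[[0,-2,83],[0,0,0]],[[0,-2,87],[0,0,0]],[[0,-2,88],[0,0,0]]]'; python3 -m pendant '[[[0,0,0],[0,0,0]],[[0,0,0],[0,0,0]],[[0,0,0],[0,0,0]],[[0,0,0],[0,0,0]],[[0,0,0],[0,0,0]]]' 1; python3 -m pendant '[[[0,0,-20],[0,0,0]],[[0,0,-50],[0,0,0]],[[0,0,-85],[0,0,0]],[[-10,20,-90],[0,0,0]],[[-10,50,-90],[0,0,0]],[[-10,90,-90],[0,0,0]],[[-20,120,-90],[0,0,0]],[[-30,140,-90],[0,0,0]],[[-30,140,-90],[0,0,0]]]'; python3 -c "
from h import *
S=cam('side')
a=cv2.convertScaleAbs(S[0][180:310,270:450],alpha=1.6); cv2.imwrite('pics/m7.png',cv2.resize(a,(792,572)))
go([.4543,-.0635,.20])"
```

```text
time_s: 14.75
tcp_pos: [0.6037, -0.1043, 0.144]
ee_rot: [[-0.082, -0.997, 0.001], [-0.997, 0.082, -0.0], [0.0, -0.001, -1.0]]
wrist_force: [-0.2, 1.3, -0.3]
gripper_width: 0.659
gripper_force: 30.2
time_s: 15.25
tcp_pos: [0.6037, -0.1039, 0.1436]
ee_rot: [[-0.082, -0.997, 0.001], [-0.997, 0.082, 0.0], [-0.0, -0.001, -1.0]]
wrist_force: [-0.6, -0.0, 0.3]
gripper_width: 0.977
gripper_force: 0.0
time_s: 16.15
tcp_pos: [0.4641, -0.062, 0.2337]
ee_rot: [[-0.081, -0.997, -0.0], [-0.997, 0.081, 0.001], [-0.0, 0.0, -1.0]]
wrist_force: [0.1, -0.3, -0.7]
gripper_width: 1.0
gripper_force: 0.0
t 16.2 tcp [ 0.4659 -0.0622  0.2339] F [ 0.4 -0.2  0.1] w 1.0 -> [ 0.4543 -0.0635  0.2   ]
 shift mm [ 2.2 11.5 33.9]  rot [-0.001  0.     0.001]
```

View pics/m7.png

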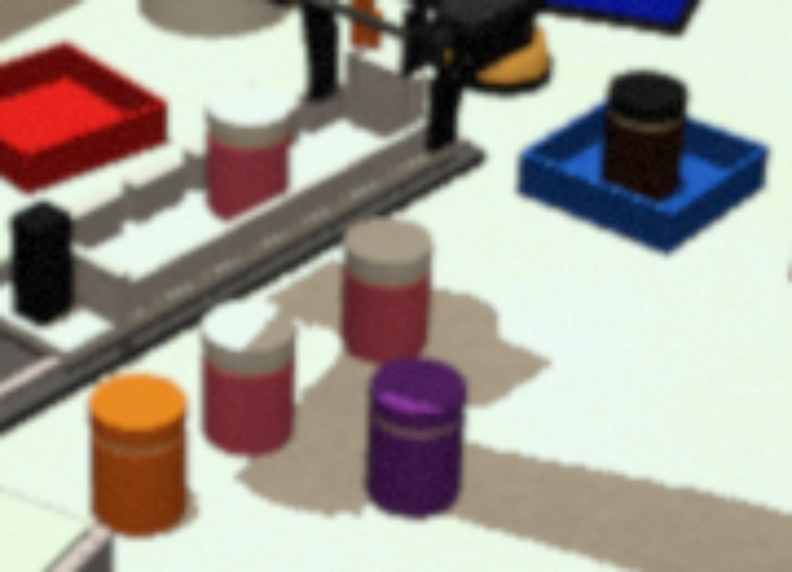

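Jar 3 stands upright in the carrier, with its lid at about (252,100). Jar 2's lid at (388,240) and jar 1's at (248,327) are unchanged. Next is jar 2.

```bash
python3 -m pendant '[[[2,8,20],[0,0,0]],[[2,10,55],[0,0,0]],[[2,10,90],[0,0,0]],[[2,10,115],[0,0,0]],[[2,10,122],[0,0,0]],[[2,10,122],[0,0,0]]]';python3 -m pendant '[[[0,0,0],[0,0,0]],[[0,0,0],[0,0,0]],[[0,0,0],[0,0,0]],[[0,0,0],[0,0,0]],[[0,0,0],[0,0,0]],[[0,0,0],[0,0,0]]]' 0.4;  python3 -m pendant '[[[0,0,-20],[0,0,0]],[[0,0,-60],[0,0,0]],[[0,0,-100],[0,0,0]],[[0,0,-120],[0,0,0]],[[0,0,-120],[0,0,0]]]'; python3 -c "
from h import *
go(bay(.002,-.096,.205))"
```

```text
time_s: 16.8
tcp_pos: [0.4569, -0.0639, 0.1105]
ee_rot: [[-0.082, -0.997, -0.002], [-0.997, 0.082, -0.001], [0.001, 0.002, -1.0]]
wrist_force: [0.8, -0.5, 0.3]
gripper_width: 1.001
gripper_force: 0.0
time_s: 17.4
tcp_pos: [0.4562, -0.0637, 0.1118]
ee_rot: [[-0.082, -0.997, -0.0], [-0.997, 0.082, -0.0], [0.0, 0.0, -1.0]]
wrist_force: [-2.8, 0.3, 5.6]
gripper_width: 0.66
gripper_force: 30.0
time_s: 17.9
tcp_pos: [0.4579, -0.0634, 0.2341]
ee_rot: [[-0.082, -0.997, 0.008], [-0.997, 0.082, 0.001], [-0.002, -0.007, -1.0]]
wrist_force: [-0.0, 1.2, -3.0]
gripper_width: 0.659
gripper_force: 30.0
t 17.9 tcp [ 0.4579 -0.0634  0.2341] F [-0.   1.2 -3. ] w 0.659 -> [ 0.6078 -0.0403  0.235 ]
 shift mm [ -35.3 -147.5    0.2]  rot [-0.007  0.002  0.   ]
```

```bash
python3 -m pendant '[[[-5,-20,0],[0,0,0]],[[-14,-55,0],[0,0,0]],[[-22,-90,0],[0,0,0]],[[-30,-125,0],[0,0,0]],[[-34,-142,0],[0,0,0]],[[-35,-149,0],[0,0,0]],[[-35,-149,0],[0,0,0]],[[-35,-149,0],[0,0,0]]]'; python3 -c "
from h import *
go(bay(.002,-.096,.113))"
```

```text
time_s: 18.7
tcp_pos: [0.6064, -0.0412, 0.2301]
ee_rot: [[-0.082, -0.997, -0.003], [-0.997, 0.082, -0.0], [0.0, 0.003, -1.0]]
wrist_force: [0.9, -0.0, -1.7]
gripper_width: 0.66
gripper_force: 30.0
t 18.7 tcp [ 0.6064 -0.0412  0.2301] F [ 0.9 -0.  -1.7] w 0.66 -> [ 0.6078 -0.0403  0.143 ]
 shift mm [-1.1 -1.6 87.1]  rot [ 0.003 -0.    -0.001]
```

```bash
python3 -m pendant '[[[-1,0,20],[0,0,0]],[[-1,0,50],[0,0,0]],[[-1,0,75],[0,0,0]],[[-1,0,83],[0,0,0]],[[-1,0,87],[0,0,0]],[[-1,0,88],[0,0,0]]]'; python3 -m pendant '[[[0,0,0],[0,0,0]],[[0,0,0],[0,0,0]],[[0,0,0],[0,0,0]],[[0,0,0],[0,0,0]],[[0,0,0],[0,0,0]]]' 1; python3 -m pendant '[[[0,0,-20],[0,0,0]],[[0,0,-50],[0,0,0]],[[0,0,-85],[0,0,0]],[[-10,20,-90],[0,0,0]],[[-40,50,-90],[0,0,0]],[[-70,90,-90],[0,0,0]],[[-85,120,-90],[0,0,0]],[[-97,135,-90],[0,0,0]],[[-97,135,-90],[0,0,0]]]'; python3 -c "
from h import *
S=cam('side')
a=cv2.convertScaleAbs(S[0][180:310,270:450],alpha=1.6); cv2.imwrite('pics/m8.png',cv2.resize(a,(792,572)))
go([.4615,.0725,.20])"
```

```text
time_s: 19.3
tcp_pos: [0.608, -0.04, 0.1441]
ee_rot: [[-0.082, -0.997, 0.001], [-0.997, 0.082, -0.0], [-0.0, -0.001, -1.0]]
wrist_force: [0.7, -0.0, -1.8]
gripper_width: 0.657
gripper_force: 30.0
time_s: 19.8
tcp_pos: [0.608, -0.04, 0.1437]
ee_rot: [[-0.082, -0.997, 0.001], [-0.997, 0.082, 0.0], [-0.0, -0.001, -1.0]]
wrist_force: [-0.1, 0.5, -0.1]
gripper_width: 0.974
gripper_force: 0.0
time_s: 20.7
tcp_pos: [0.4797, 0.0687, 0.2338]
ee_rot: [[-0.079, -0.997, 0.0], [-0.997, 0.079, 0.0], [-0.001, -0.0, -1.0]]
wrist_force: [0.8, -0.4, -0.2]
gripper_width: 0.999
gripper_force: 0.0
t 20.75 tcp [0.4809 0.0683 0.2339] F [-0.6  0.3  0.1] w 1.003 -> [0.4615 0.0725 0.2   ]
 shift mm [-2.6 19.7 33.9]  rot [-0.001  0.     0.002]
```

View pics/m8.png

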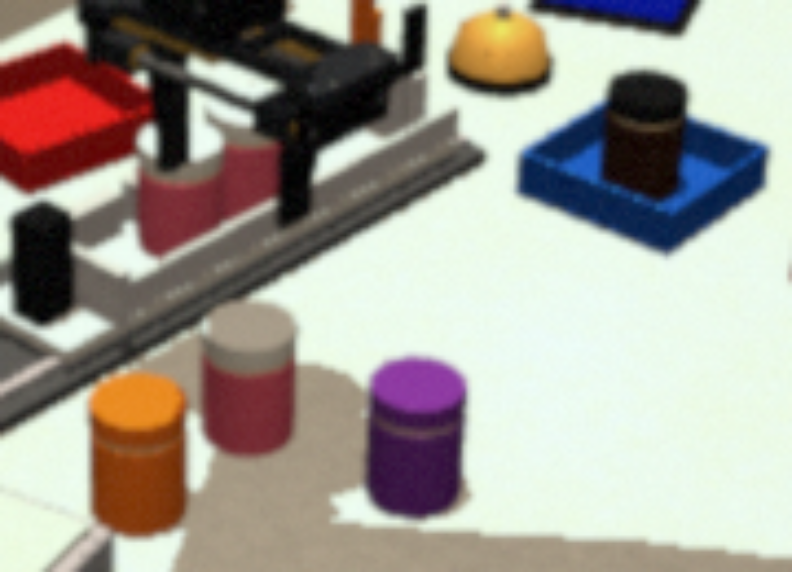

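Two jars stand in the carrier. Jar 1 has not moved, with its lid at (248,326).

```bash
python3 -m pendant '[[[-2,12,15],[0,0,0]],[[-2,18,40],[0,0,0]],[[-2,18,75],[0,0,0]],[[-2,18,105],[0,0,0]],[[-2,18,119],[0,0,0]],[[-2,18,122],[0,0,0]],[[-2,18,122],[0,0,0]]]';python3 -m pendant '[[[0,0,0],[0,0,0]],[[0,0,0],[0,0,0]],[[0,0,0],[0,0,0]],[[0,0,0],[0,0,0]],[[0,0,0],[0,0,0]],[[0,0,0],[0,0,0]]]' 0.4;  python3 -m pendant '[[[0,0,-20],[0,0,0]],[[0,0,-60],[0,0,0]],[[0,0,-100],[0,0,0]],[[0,0,-120],[0,0,0]],[[0,0,-120],[0,0,0]]]'; python3 -c "
from h import *
go(bay(.002,-.032,.205))"
```

```text
time_s: 21.45
tcp_pos: [0.4643, 0.0708, 0.111]
ee_rot: [[-0.083, -0.997, -0.0], [-0.997, 0.083, -0.001], [0.001, 0.0, -1.0]]
wrist_force: [-0.5, 0.6, -0.5]
gripper_width: 0.997
gripper_force: 0.0
time_s: 22.05
tcp_pos: [0.4632, 0.0712, 0.1116]
ee_rot: [[-0.082, -0.997, -0.0], [-0.997, 0.082, -0.0], [0.0, 0.0, -1.0]]
wrist_force: [-1.1, 1.3, 4.3]
gripper_width: 0.658
gripper_force: 30.0
time_s: 22.55
tcp_pos: [0.4648, 0.0718, 0.2341]
ee_rot: [[-0.081, -0.997, 0.007], [-0.997, 0.081, 0.003], [-0.004, -0.006, -1.0]]
wrist_force: [0.9, -0.6, -2.7]
gripper_width: 0.664
gripper_force: 30.0
t 22.55 tcp [0.4648 0.0718 0.2341] F [ 0.9 -0.6 -2.7] w 0.664 -> [0.613  0.0235 0.235 ]
 shift mm [  36.1 -151.7   -0. ]  rot [-0.006  0.004  0.   ]
```

```bash
python3 -m pendant '[[[5,-20,0],[0,0,0]],[[14,-55,0],[0,0,0]],[[22,-90,0],[0,0,0]],[[30,-125,0],[0,0,0]],[[34,-144,0],[0,0,0]],[[36,-153,0],[0,0,0]],[[36,-153,0],[0,0,0]],[[36,-153,0],[0,0,0]]]'; python3 -c "
from h import *
go(bay(.002,-.032,.113))
S=cam('side');crop(S,'s9',240,130,390,240,5.3)"
```

```text
time_s: 23.35
tcp_pos: [0.6118, 0.0229, 0.2301]
ee_rot: [[-0.082, -0.997, -0.003], [-0.997, 0.082, -0.0], [0.0, 0.003, -1.0]]
wrist_force: [-0.8, 0.2, -2.0]
gripper_width: 0.66
gripper_force: 30.0
t 23.35 tcp [0.6118 0.0229 0.2301] F [-0.8  0.2 -2. ] w 0.66 -> [0.613  0.0235 0.143 ]
 shift mm [-0.7 -1.4 87.1]  rot [ 0.003 -0.    -0.   ]
```

View pics/s9.png

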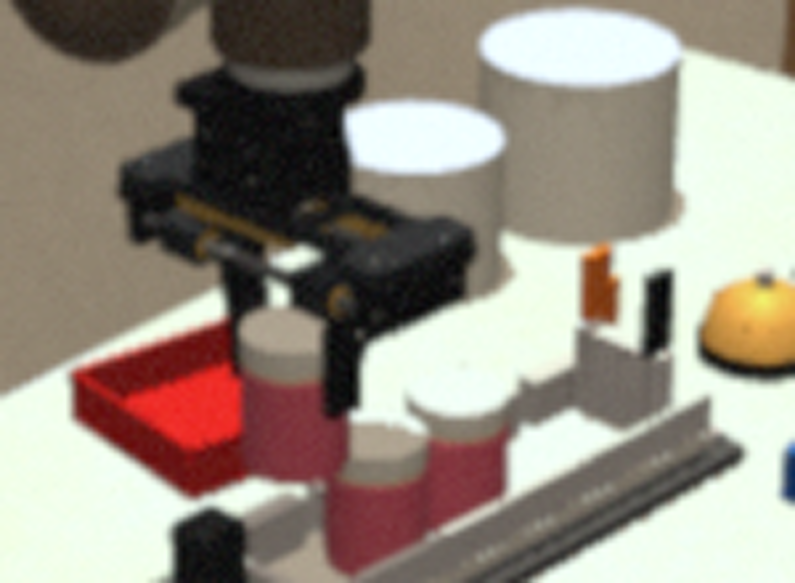

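```bash
python3 -c "
from h import *
S=cam('side')
for n,u,v,z in(('j2',380,447,.11),('j3',462,394,.11),('held',284,333,.2)):
    q=w(S,240+u/5.3,130+v/5.3,z)-BAY; print(n,q@XP,q@YP)"
```

```text
j2 -0.01179618070079299 -0.08523974053735123
j3 -0.002434330420475721 -0.16157492435238124
held -0.003976875784590197 -0.021112643450557928
```

```bash
python3 -c "
from h import *
S=cam('side')
def e(p,z):
    a=np.linspace(0,6.28,60); P=np.array([px(S,bay(p[0]+.029*np.cos(t),p[1]+.029*np.sin(t),z-.03)) for t in a]); P=(P-[240,130])*5.3
    return P.min(0).round(),P.max(0).round()
for n,p,z in(('j2',(.002,-.096),.11),('j3',(.002,-.16),.11),('held',(.002,-.032),.198)): print(n,*e(p,z),'bottom',*e(p,z-.08))"
```

```text
j2 [323. 407.] [428. 457.] bottom [323. 531.] [427. 584.]
j3 [403. 368.] [506. 417.] bottom [402. 490.] [503. 541.]
held [235. 301.] [346. 352.] bottom [238. 434.] [347. 487.]
```

Predicted outlines match the picture: j2's right edge is at 428, j3's body edge at 505 and the held jar spans 240–347. So the gaps are as planned and I can lower jar 1.

```bash
python3 -m pendant '[[[0,0,20],[0,0,0]],[[0,0,45],[0,0,0]],[[0,0,65],[0,0,0]],[[0,0,80],[0,0,0]],[[0,0,86],[0,0,0]],[[0,0,88],[0,0,0]],[[0,0,88],[0,0,0]]]'; python3 -m pendant '[[[0,0,0],[0,0,0]],[[0,0,0],[0,0,0]],[[0,0,0],[0,0,0]],[[0,0,0],[0,0,0]],[[0,0,0],[0,0,0]]]' 1; python3 -m pendant '[[[0,0,-20],[0,0,0]],[[0,0,-50],[0,0,0]],[[0,0,-90],[0,0,0]],[[0,0,-110],[0,0,0]],[[0,0,-110],[0,0,0]]]'; python3 -c "
from h import *
go(bay(-.004,-.312,.22))"
```

```text
time_s: 24.2
tcp_pos: [0.6132, 0.023, 0.144]
ee_rot: [[-0.081, -0.997, 0.001], [-0.997, 0.081, 0.0], [-0.0, -0.001, -1.0]]
wrist_force: [0.4, -0.2, -1.1]
gripper_width: 0.655
gripper_force: 30.0
time_s: 24.7
tcp_pos: [0.6131, 0.0228, 0.1436]
ee_rot: [[-0.082, -0.997, 0.001], [-0.997, 0.082, 0.0], [-0.0, -0.001, -1.0]]
wrist_force: [-0.0, -0.4, 0.1]
gripper_width: 0.976
gripper_force: 0.0
time_s: 25.2
tcp_pos: [0.6146, 0.023, 0.2575]
ee_rot: [[-0.081, -0.997, 0.008], [-0.997, 0.081, 0.001], [-0.002, -0.008, -1.0]]
wrist_force: [0.8, -0.6, -0.1]
gripper_width: 1.0
gripper_force: 0.0
t 25.2 tcp [0.6146 0.023  0.2575] F [ 0.8 -0.6 -0.1] w 1.0 -> [ 0.5842 -0.255   0.25  ]
 shift mm [279.6   7.7   6.9]  rot [-0.008  0.002  0.   ]
```

```bash
python3 -m pendant '[[[20,0,0],[0,0,0]],[[60,2,0],[0,0,0]],[[105,3,0],[0,0,0]],[[150,4,0],[0,0,0]],[[195,5,0],[0,0,0]],[[235,6,0],[0,0,0]],[[265,7,0],[0,0,0]],[[279,7,6],[0,0,0]],[[279,7,6],[0,0,0]],[[279,7,6],[0,0,0]]]'; python3 -c "
from h import *
go([.5844,-.2542,.168]); S=cam('side');crop(S,'s10',260,130,410,240,5.3)"
```

```text
time_s: 26.2
tcp_pos: [0.5829, -0.2542, 0.2461]
ee_rot: [[-0.082, -0.997, -0.002], [-0.997, 0.082, 0.001], [-0.001, 0.002, -1.0]]
wrist_force: [0.5, -0.6, 0.3]
gripper_width: 0.997
gripper_force: 0.0
t 26.2 tcp [ 0.5829 -0.2542  0.2461] F [ 0.5 -0.6  0.3] w 0.997 -> [ 0.5844 -0.2542  0.168 ]
 shift mm [-0.1 -1.7 78. ]  rot [ 0.002  0.001 -0.   ]
```

View pics/s10.png

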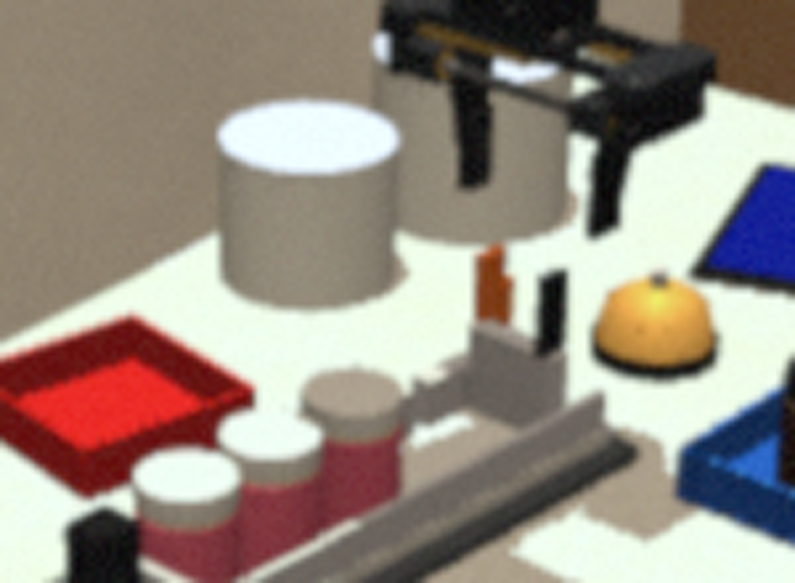

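All three jars stand upright in the carrier, with lids at (188,475), (270,435) and (353,398). The fence plates are under the gripper. I'll lower, squeeze and slide in by 120 mm.

```bash
python3 -m pendant '[[[0,-1,20],[0,0,0]],[[0,-1,45],[0,0,0]],[[0,-1,68],[0,0,0]],[[0,-1,78],[0,0,0]],[[0,-1,78],[0,0,0]]]'; python3 -m pendant '[[[0,0,0],[0,0,0]],[[0,0,0],[0,0,0]],[[0,0,0],[0,0,0]],[[0,0,0],[0,0,0]],[[0,0,0],[0,0,0]],[[0,0,0],[0,0,0]],[[0,0,0],[0,0,0]]]' 0.3; python3 -c "
from h import *
go([.5844,-.2542,.168])"
```

```text
time_s: 26.75
tcp_pos: [0.5838, -0.2535, 0.1678]
ee_rot: [[-0.08, -0.997, -0.003], [-0.997, 0.08, 0.001], [-0.0, 0.003, -1.0]]
wrist_force: [-0.8, -0.1, 0.3]
gripper_width: 1.003
gripper_force: 0.0
time_s: 27.45
tcp_pos: [0.5846, -0.2549, 0.1705]
ee_rot: [[-0.082, -0.997, 0.001], [-0.997, 0.082, -0.0], [0.0, -0.001, -1.0]]
wrist_force: [-0.2, 1.0, 1.8]
gripper_width: 0.472
gripper_force: 30.0
t 27.45 tcp [ 0.5846 -0.2549  0.1705] F [-0.2  1.   1.8] w 0.472 -> [ 0.5844 -0.2542  0.168 ]
 shift mm [-0.7  0.3  2.5]  rot [-0.001 -0.    -0.   ]
```

```bash
python3 -m pendant '[[[-8,0,0],[0,0,0]],[[-24,0,0],[0,0,0]],[[-42,0,0],[0,0,0]],[[-60,0,0],[0,0,0]],[[-78,0,0],[0,0,0]],[[-94,0,0],[0,0,0]],[[-106,0,0],[0,0,0]],[[-114,0,0],[0,0,0]],[[-120,0,0],[0,0,0]],[[-120,0,0],[0,0,0]]]'; python3 -m pendant '[[[0,0,0],[0,0,0]],[[0,0,0],[0,0,0]]]'; python3 -c "
from h import *
go(np.array([.5844,-.2542,.17])+.12*YP)"
```

```text
time_s: 28.45
tcp_pos: [0.5948, -0.1332, 0.1704]
ee_rot: [[-0.08, -0.997, 0.003], [-0.997, 0.08, 0.0], [-0.0, -0.003, -1.0]]
wrist_force: [0.0, 0.2, 5.7]
gripper_width: 0.473
gripper_force: 30.0
time_s: 28.65
tcp_pos: [0.5948, -0.1335, 0.1704]
ee_rot: [[-0.081, -0.997, 0.003], [-0.997, 0.081, 0.001], [-0.001, -0.003, -1.0]]
wrist_force: [-1.3, 0.7, 6.7]
gripper_width: 0.472
gripper_force: 30.0
t 28.65 tcp [ 0.5948 -0.1335  0.1704] F [-1.3  0.7  6.7] w 0.472 -> [ 0.5942 -0.1346  0.17  ]
 shift mm [1.2 0.5 0.4]  rot [-0.003  0.001  0.001]
```

```bash
python3 -m pendant '[[[1,0,0],[0,0,0]],[[1,0,0],[0,0,0]],[[1,0,0],[0,0,0]]]'; python3 -m pendant '[[[0,0,0],[0,0,0]],[[0,0,0],[0,0,0]],[[0,0,0],[0,0,0]],[[0,0,0],[0,0,0]],[[0,0,0],[0,0,0]]]' 1; python3 -m pendant '[[[0,0,-20],[0,0,0]],[[0,0,-50],[0,0,0]],[[0,0,-85],[0,0,0]],[[0,0,-85],[0,0,0]]]';  python3 -c "
from h import *
go(bay(.002,.029,.22)); S=cam('side');crop(S,'s11',260,130,410,240,5.3)
for f in (.06,.12,.18): 
  for x in (-.022,.026): print(f,x,((px(S,bay(x,-.072-f,.109))-[260,130])*5.3).round())"
```

```text
time_s: 28.95
tcp_pos: [0.5947, -0.1345, 0.1704]
ee_rot: [[-0.081, -0.997, 0.003], [-0.997, 0.081, 0.001], [-0.001, -0.003, -1.0]]
wrist_force: [1.0, 1.6, 5.9]
gripper_width: 0.471
gripper_force: 30.0
time_s: 29.45
tcp_pos: [0.5937, -0.1348, 0.1688]
ee_rot: [[-0.081, -0.997, -0.001], [-0.997, 0.081, 0.001], [-0.001, 0.001, -1.0]]
wrist_force: [-0.8, 0.4, -0.4]
gripper_width: 0.843
gripper_force: 0.0
time_s: 29.85
tcp_pos: [0.5947, -0.1357, 0.2583]
ee_rot: [[-0.081, -0.997, 0.006], [-0.997, 0.081, -0.001], [0.0, -0.006, -1.0]]
wrist_force: [1.0, 0.4, 0.6]
gripper_width: 0.995
gripper_force: 0.0
t 29.85 tcp [ 0.5947 -0.1357  0.2583] F [1.  0.4 0.6] w 0.995 -> [0.618  0.0843 0.25  ]
 shift mm [-221.2   -5.4    8.3]  rot [-0.006 -0.     0.001]
0.06 -0.022 [347. 377.]
0.06 0.026 [283. 349.]
0.12 -0.022 [419. 341.]
0.12 0.026 [356. 314.]
0.18 -0.022 [489. 307.]
0.18 0.026 [426. 281.]
```

View pics/s11.png

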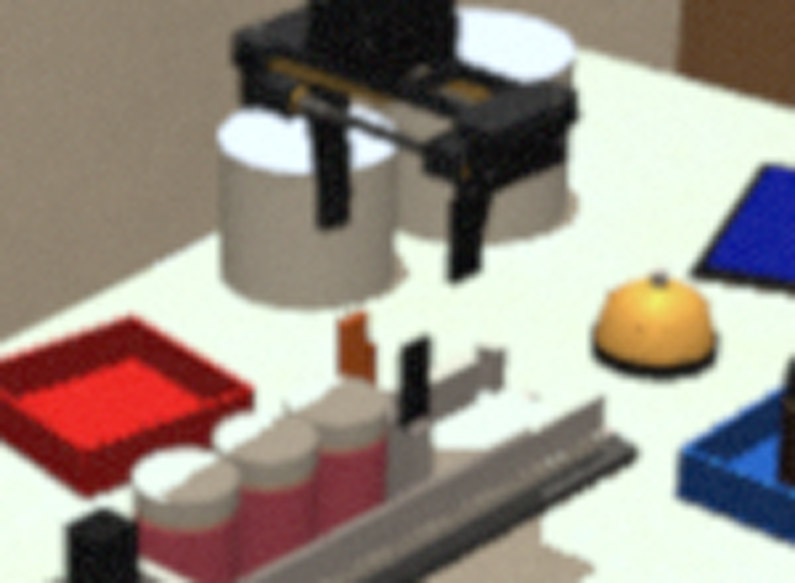

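The plates at (355,317) and (416,341) match the projected 0.12 notch, let go, and the jars are tight. Now I'll take the post and slide the carrier.

```bash
python3 -m pendant '[[[-20,0,0],[0,0,0]],[[-60,-1,0],[0,0,0]],[[-105,-3,0],[0,0,0]],[[-150,-4,0],[0,0,0]],[[-190,-5,0],[0,0,0]],[[-214,-5,0],[0,0,0]],[[-221,-5,8],[0,0,0]],[[-221,-5,8],[0,0,0]]]'; python3 -m pendant '[[[0,0,25],[0,0,0]],[[0,0,60],[0,0,0]],[[0,0,95],[0,0,0]],[[0,0,111],[0,0,0]],[[0,0,111],[0,0,0]]]'; python3 -m pendant '[[[0,0,0],[0,0,0]],[[0,0,0],[0,0,0]],[[0,0,0],[0,0,0]],[[0,0,0],[0,0,0]],[[0,0,0],[0,0,0]],[[0,0,0],[0,0,0]],[[0,0,0],[0,0,0]],[[0,0,0],[0,0,0]],[[0,0,0],[0,0,0]]]' 0.1; python3 -c "
from h import *
go(bay(.002,.029,.108))"
```

```text
time_s: 30.7
tcp_pos: [0.615, 0.0844, 0.2428]
ee_rot: [[-0.081, -0.997, -0.007], [-0.997, 0.081, -0.001], [0.002, 0.007, -1.0]]
wrist_force: [0.3, -0.3, -0.6]
gripper_width: 1.003
gripper_force: 0.0
time_s: 31.2
tcp_pos: [0.6144, 0.0814, 0.1313]
ee_rot: [[-0.084, -0.996, -0.009], [-0.996, 0.084, -0.003], [0.004, 0.009, -1.0]]
wrist_force: [0.9, -0.1, 0.6]
gripper_width: 1.001
gripper_force: 0.0
time_s: 32.1
tcp_pos: [0.6201, 0.0838, 0.1355]
ee_rot: [[-0.082, -0.997, 0.008], [-0.997, 0.082, 0.001], [-0.002, -0.008, -1.0]]
wrist_force: [10.8, -2.8, -5.4]
gripper_width: 0.322
gripper_force: 30.1
t 32.1 tcp [0.6201 0.0838 0.1355] F [10.8 -2.8 -5.4] w 0.322 -> [0.618  0.0843 0.138 ]
 shift mm [-0.4  2.1 -2.5]  rot [-0.008  0.002  0.   ]
```

```bash
python3 -m pendant '[[[-5,0,0],[0,0,0]],[[-12,0,0],[0,0,0]],[[-22,0,0],[0,0,0]],[[-34,0,0],[0,0,0]],[[-47,0,0],[0,0,0]],[[-60,0,0],[0,0,0]],[[-73,0,0],[0,0,0]],[[-86,0,0],[0,0,0]],[[-97,0,0],[0,0,0]],[[-104,0,0],[0,0,0]]]'; python3 -m pendant '[[[-4,0,0],[0,0,0]],[[-6,0,0],[0,0,0]],[[-6,0,0],[0,0,0]],[[-6,0,0],[0,0,0]]]'; python3 -c "
from h import *
go(np.array([.6201,.0838,.1355])+.11*YP)"
```

```text
time_s: 33.1
tcp_pos: [0.6287, 0.1849, 0.1354]
ee_rot: [[-0.082, -0.997, 0.005], [-0.997, 0.082, -0.004], [0.004, -0.005, -1.0]]
wrist_force: [12.1, -14.2, -3.8]
gripper_width: 0.319
gripper_force: 30.0
time_s: 33.5
tcp_pos: [0.6294, 0.1932, 0.1355]
ee_rot: [[-0.082, -0.997, 0.007], [-0.997, 0.082, 0.001], [-0.002, -0.007, -1.0]]
wrist_force: [11.1, -1.8, -4.5]
gripper_width: 0.322
gripper_force: 30.1
t 33.5 tcp [0.6294 0.1932 0.1355] F [11.1 -1.8 -4.5] w 0.322 -> [0.6291 0.1934 0.1355]
 shift mm [-0.2  0.3 -0. ]  rot [-0.007  0.002 -0.   ]
```

```bash
python3 -m pendant '[[[0,0,0],[0,0,0]],[[0,0,0],[0,0,0]],[[0,0,0],[0,0,0]],[[0,0,0],[0,0,0]],[[0,0,0],[0,0,0]],[[0,0,0],[0,0,0]]]' 1; python3 -m pendant '[[[0,0,-20],[0,0,0]],[[0,0,-50],[0,0,0]],[[0,0,-90],[0,0,0]],[[0,0,-120],[0,0,0]],[[0,60,-130],[0,0,0]],[[0,100,-130],[0,0,0]],[[0,100,-130],[0,0,0]],[[0,100,-130],[0,0,0]]]';  python3 -c "
from h import *
S=cam('side'); im=S[0].astype(int)
for n,p in (('knobtop',(.002,.139,.07)),('blackplate',(-.022,-.082,.1)),('orange',(.026,-.082,.1)),('lid1',(.002,.079,.08)),('lid2',(.002,.018,.08)),('lid3',(.002,-.043,.08))):
    u,v=px(S,bay(*p)).round().astype(int); print(n,u,v,im[v-1:v+2,u-1:u+2].mean((0,1)).round())
# orange / dark plate blobs near the fence
hsv=cv2.cvtColor(S[0],cv2.COLOR_BGR2HSV); m=cv2.inRange(hsv,(5,150,60),(20,255,255)); m[:, :240]=0; m[230:]=0; m[:,340:]=0
c=cv2.connectedComponentsWithStats(m); print(c[2][1:],c[3][1:], 'pred orange ctr',px(S,bay(.026,-.082,.09)))
u,v=px(S,[.4293,-.3455,.084]); print('used lid',im[int(v)-1:int(v)+2,int(u)-1:int(u)+2].mean((0,1)))
go([.6,.2,.25])"
```

```text
time_s: 34.1
tcp_pos: [0.6258, 0.1934, 0.1353]
ee_rot: [[-0.082, -0.997, -0.0], [-0.997, 0.082, -0.0], [0.0, 0.0, -1.0]]
wrist_force: [0.0, 0.9, -0.1]
gripper_width: 0.783
gripper_force: 0.0
time_s: 34.9
tcp_pos: [0.5254, 0.2016, 0.2662]
ee_rot: [[-0.08, -0.997, 0.001], [-0.997, 0.08, 0.001], [-0.001, -0.001, -1.0]]
wrist_force: [1.1, 0.2, -0.2]
gripper_width: 0.997
gripper_force: 0.0
knobtop 250 245 [14. 14. 14.]
blackplate 314 210 [22. 23. 22.]
orange 302 204 [5. 4. 5.]
lid1 266 234 [150. 156. 147.]
lid2 283 226 [135. 141. 133.]
lid3 298 218 [150. 157. 147.]
[[287 192   1   1   1]
 [289 193   2   1   2]
 [265 195   3   2   3]
 [304 212   2   2   2]] [[287.     192.    ]
 [289.5    193.    ]
 [266.     195.3333]
 [304.5    212.5   ]] pred orange ctr [301.5417 207.3377]
used lid [14.8889 14.5556 14.7778]
t 34.95 tcp [0.5264 0.2018 0.266 ] F [0.3 0.2 0.6] w 1.0 -> [0.6  0.2  0.25]
 shift mm [ -4.2 -73.5  16.2]  rot [-0.002  0.001  0.001]
```

```bash
python3 -m pendant '[[[0,30,-20],[0,0,0]],[[-10,70,-50],[0,0,0]],[[-20,110,-80],[0,0,0]],[[-30,130,-100],[0,0,0]],[[-30,130,-100],[0,0,0]],[[-30,130,-100],[0,0,0]]]';  python3 -c "
from h import *
for n in('side','top'):
    S=cam(n); hsv=cv2.cvtColor(S[0],cv2.COLOR_BGR2HSV)
    if n=='top': print('pred ptr zone',px(S,bay(.05,0,.0)))
    m=cv2.inRange(hsv,(5,150,60),(20,255,255)); c=cv2.connectedComponentsWithStats(m)
    for a,b in zip(c[2][1:],c[3][1:]):
        if a[4]>5: print(n,'orange',a,b)
    m=cv2.inRange(hsv,(50,120,60),(75,255,255)); c=cv2.connectedComponentsWithStats(m)
    for a,b in zip(c[2][1:],c[3][1:]):
        if a[4]>5: print(n,'green',a,b)
    print(n,'pred orange grip',px(S,bay(.026,-.082,.09)),'squeezed',px(S,bay(.012,-.082,.09)))
"
```

```text
time_s: 35.55
tcp_pos: [0.3997, 0.2426, 0.3655]
ee_rot: [[-0.082, -0.997, 0.001], [-0.997, 0.082, 0.001], [-0.001, -0.001, -1.0]]
wrist_force: [-0.5, -0.1, 0.2]
gripper_width: 1.001
gripper_force: 0.0
side orange [415  98   9   6  16] [418.625 100.75 ]
side orange [408 100   4   5   7] [409.1429 102.    ]
side orange [393 105   5   2   7] [395.1429 105.2857]
side orange [405 106   5   4   8] [406.875 107.75 ]
side orange [422 111  11   5  15] [426.8 113. ]
side orange [439 111   4   3   6] [440. 112.]
side orange [440 116   4   2   6] [441.5    116.6667]
side orange [445 117   3   2   6] [446.  117.5]
side orange [318 174   7   3  10] [320.7 175.3]
side orange [373 184  21  15 211] [383.0474 192.2512]
side orange [296 200  11  14 110] [300.9545 206.7818]
side orange [291 265  21  37 680] [301.1897 282.7809]
side pred orange grip [301.5417 207.3377] squeezed [304.9911 208.9347]
pred ptr zone [288.9726 199.0651]
top orange [620  99  20  54 355] [627.769  117.5352]
top orange [584 117   7   4  10] [586.6 118.5]
top orange [630 141   3   3   6] [631.3333 141.8333]
top orange [633 142   5  11  19] [635.3684 147.4737]
top orange [636 154   2   5   6] [636.5 156. ]
top orange [630 159   5   5   8] [632.    161.125]
top orange [626 161  14  36 207] [633.0676 181.3527]
top orange [633 165   6   6  10] [636.1 168. ]
top orange [314 201   9   4  19] [319.0526 202.3684]
top orange [444 204  26  26 310] [454.1581 217.7   ]
top orange [234 261  13  18 178] [240.3483 268.7865]
top orange [248 274   5   4   6] [249.8333 275.8333]
top green [298 188  10   9  72] [302.5139 191.2917]
top pred orange grip [317.5195 202.7988] squeezed [317.1723 207.849 ]
```

```bash
python3 -c "
from station import r
print(r.finish_job())"
```

```text
the job is handed in; nothing more can be done
None
```

I finished the dessert order and handed it in: the used jar is in the blue tray, and the carrier, with all three fresh jars and the fence locked at 0.12, is at the pick-up mark. The final checks were numerical, since I had used all 14 pictures, and no verdict came back.

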